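Hold a gauge blade in the optical gauge box

TASK

Take the red-handled gauge blade out of the wooden rack and pass it, tip down, through the slot in the lid of the blue gauge box until the lid's top face lies within the yellow band on the blade. Finish holding it there by the handle, upright and still for the reading: do not let go, and do not let it press on the box. Leave the other blades and the things on the bench where they are.

Things in the scene. Friction and masses are not known exactly. Their poses are not given: they have to be found in the camera images.
- red_blade: Loose gauge blade with the red handle, about 90 g, upright in one of the rack's slots. Origin: centre of the tip's end face. z up to the handle, y along width, x through thickness; same after a half turn about z. Steel 5 mm (x) by 24 (y), z = 0 to 76 mm; collar 9 by 26, z = 76 to 81; handle 16 by 26, z = 81 to 129. A yellow band goes round the steel from z = 45 to 55.
- red_band (a point): Centre of the yellow band on the red-handled blade, 50 mm above its tip.
- red_tip (a point): Centre of the tip's end face of the red-handled blade (lower end).
- red_handle (a point): Centre of the red handle, 105 mm above the tip: the place to grip, across the 16 mm thickness (the blade's x axis).
- blue_blade: Flat gauge blade with a blue handle, standing upright in the blade rack, tip down. Same shape as the red one. Not to be used.
- green_blade: Flat gauge blade with a green handle, standing upright in the blade rack, tip down. Same shape as the red one. Not to be used.
- blade_rack: Fixed wooden rack block, 50 mm (x) by 190 mm (y) by 60 mm high, origin at the centre of its underside. Slots in its top at y = -62, 0 and +62 mm, each 8 mm (x) by 27 mm (y) and 38 mm deep: the blades' tips stand 22 mm and their handles' tops 151 mm above the bench. Any blade may stand in any slot.
- gauge_box: Fixed optical gauge box: a hollow blue box with an aluminium lid, 100 mm (x) by 110 mm (y) by 85 mm high, with a clear window in its -x face. Origin at the centre of its underside. The lid is 10 mm thick and has one slot right through it; below the lid the box is empty down to its floor 10 mm above the bench.
- slot (a point): Centre of the slot's mouth, on the lid's top face, 85 mm above the bench. Axes as gauge_box: the slot is 9 mm along x by 28 mm along y, 2 mm more than the blade on every side, with a 1 mm chamfer. Short yellow lines on the lid point at the two ends of the slot.
- white_tin: Small white tin with a dark top, 49 mm across and 18 mm high, standing on the bench near the robot. Not part of the job. (Nor is the leaflet holder, fixed on the wooden cabinet at the robot's left, its top about 0.35 m above the bench and close to where the arm may start: rise 0.2 m before swinging away from it.)
- loupe: Black eye loupe, 34 mm across and 28 mm high, standing on the bench beyond the work. Not part of the job.
- green_driver: Small screwdriver with a green ring, 90 mm long, lying on the bench beyond the work. Not part of the job.
Not all that is in view belongs to the job. Leave any pink look-alike of the red_blade alone.

How it is judged (in metres and radians):
On the way, in this order (a step that is already met when the one before it is completed fails the run):
1. the red-handled blade is lifted clear of the rack (height (world z) of red_tip above 0.065 m and contact force between the fingers and red_blade above 0.5 N), for 0.1 s.
2. its tip has passed through the slot of the gauge box (z of red_tip in the frame of slot below -0.02 m and horizontal distance between red_tip and slot below 0.008 m and horizontal distance between red_band and slot below 0.006 m), for 0.1 s.
At the end, for the whole second after the job is handed in: The red-handled blade is held in the gripper (more than 1 N of grip), upright within 0.1 rad, with its tip through the slot and the lid's top face within the 10 mm yellow band (half a millimetre over is allowed at either edge); it is still, and presses on the box with less than 4 N (all of step 2 and z of red_band in the frame of slot between -0.0055 and 0.0055 m and angle between red_blade's own z axis and vertical below 0.1 rad and angle between the x axis of red_blade and the x axis of gauge_box, either way round below 0.2 rad and contact force between the fingers and red_blade above 1 N and contact force between red_blade and gauge_box below 4 N and linear speed of red_blade below 0.01 m/s and angular speed of red_blade below 0.1 rad/s); the arm keeps its last pose, push and grip.
It fails at once if another blade was disturbed (moved more than 10 mm) (distance of any of blue_blade, green_blade from where it was at the start of the episode above 0.01 m).
It fails at once if the tin, the loupe or the screwdriver was moved by more than 20 mm (distance of any of white_tin, loupe, green_driver from where it was at the start of the episode above 0.02 m).
It also fails if it takes over 53 s, if anything falls off the work surface, if the arm or the gripper's body presses on something with over 40 N, if the wrist force passes 120 N, or if a joint passes its speed limit or range.

ROBOT

A 7-joint arm with a two-finger parallel gripper is mounted at the origin on a cart in front of the work surface, level with it; the furniture and walls round the work are solid. World frame = base frame: x ahead of the robot, y to its left, z up, the work surface at z = 0. Lengths are in mm, angles in rad, forces in N, time in s.
With the tool pointing down it reaches from about 400 to 850 mm from the base axis. Payload 10.4 kg.
Tool frame: the origin (TCP) lies at the very end of the fingers, on their centre line; the grasp point (between the pads) lies bot.tcp_to_grasp behind it (bot.tcp_to_grasp is the distance from the TCP to the grasp point, in mm); y points along the fingers, z is the direction in which the jaws open and shut, and the axes are right-handed (so a half turn about y gives the same grasp; the last joint's range is limited). The gripper opens to 87 mm and grips with 3 to 60 N. Pads are 19 mm wide; open, the fingers measure 117 mm over their backs; the gripper's body (75 mm by 190 mm) begins 51 mm behind the grasp point.
Start: joints at [-1.366, 0.332, -0.065, 1.46, 0.022, 1.35, -0.088], TCP at [141.132, 608.879, 222.576] pointing down, gripper open.
Joint ranges: [-2.6, 2.6], [-0.5, 2.12], [-1.47, 1.34], [0.16, 2.42], [-1.27, 4.41], [0.06, 2.06], [-2.6, 2.6]. Speed limits (rad/s): [2.22, 2.22, 2.79, 2.79, 3.14, 3.14, 3.14].

INTERFACE

Orientations are given as a unit quaternion [x, y, z, w].
In Python, from workcell import bot, optics gives the robot as it stands. The module is installed in compiled form; this text tells all that it offers.
- The arm moves only by the tool servo_tool, never from a script. Its argument "increments" is text: rows parted by semicolons, each of 5 numbers parted by spaces: the shift along the tool's x, y, z in m, then the turn about the tool's y in degrees, then the finger opening in m, from 0 to 0.087. In form: tx ty tz roll grip; .... A call has 1 to 20 rows; each row shifts and turns the pose as measured when the row begins, along the tool's axes as they then stand; what a row does not reach is not made up. A row lasts 1/12 s, in which the tool goes at most 41.7 mm and 7.16 degrees, less where a joint would pass 70% of its speed; a pose out of reach is approached as far as the arm can. A call with a gripper value outside its range is refused whole. The fingers move at their own pace and stop on an object; "force" is the grip in N (left out, the last holds). Time passes only in rows, so rows that do not move let the fingers close. It gives the time, the measured TCP pose, the force and the opening at its end, in the units of the state.
- bot.observe(): the state, without advancing time (a new reading comes with each control period).
- optics.get_image(name): name is "side" or "top" or "wrist"; returns a dict with "image" (400x640x3 uint8, red, green, blue), "range_z" (400x640 float32, mm along the optical axis (not along the pixel's ray), 0 where there is no reading), "K" (3x3 intrinsics, pixels), "eye" and "orientation" of the camera in the world. Camera axes: x right, y down, z forward; pixel columns grow to the right and rows downward; lengths in mm; the calibration is good to about 2 mm. A picture is of the moment at which its call begins.
- bot.job_done(): hands the job in, once; it reports no verdict.
The state is a dict: "time": time; "q": joint angles; "joint_vel": joint speeds; "joint_efforts": joint torques, N m; "ee_pos": TCP position; "tcp_rot": TCP orientation; "force": force on the tool from outside, world axes, zero at the start; "torque": the same for the moment, N m; "opening": finger opening in mm.
Only numpy, scipy, OpenCV 4.12 (cv2) and the standard library are available. Lean on these libraries where they do the work, as an engineer would, in place of code of your own. Each camera call takes 0.05 s, during which the arm holds its last target. There are 200 camera calls.

## Working session

There is one attempt and no reset: what is moved stays moved. The work goes in short steps, Python scripts to look and compute and a tool call to move; the robot and the scene stay as the last step left them, time stands still between calls to the robot, and variables do not carry over. Pictures are saved under pics/ and viewed, about 8 in all and at most 12, crops included, and the job is handed in when it is done.

Besides the shell and the picture viewer there is one more tool, called after "Request:" as a command line: name --argument value ..., lists and objects as JSON in quotes. servo_tool: Moves the arm, as the interface text tells. Its arguments: {"type":"object","properties":{"increments":{"type":"string"},"force":{"type":"number"}},"required":["increments"]}

```bash
mkdir -p pics; cat > h.py <<'E'
import numpy as np, cv2
from scipy.spatial.transform import Rotation as R
from workcell import bot, optics
def pts(d):
    K=np.array(d["K"]);z=d["range_z"].astype(float);v,u=np.mgrid[:400,:640]
    c=np.stack([(u-K[0,2])/K[0,0]*z,(v-K[1,2])/K[1,1]*z,z],-1)
    return c@R.from_quat(d["orientation"]).as_matrix().T+np.array(d["eye"])
def ray(d,u,v,h):
    K=np.array(d["K"]);r=R.from_quat(d["orientation"]).as_matrix()@np.array([(u-K[0,2])/K[0,0],(v-K[1,2])/K[1,1],1])
    e=np.array(d["eye"]);return e+r*(h-e[2])/r[2]
def save(d,n): cv2.imwrite("pics/"+n,d["image"][...,::-1])
E
python3 - <<'E'
from h import *
a=[optics.get_image(n) for n in("top","side")]
cv2.imwrite("pics/a.png",np.vstack([x["image"][...,::-1] for x in a])[:, :])
cv2.imwrite("pics/a_top.png",a[0]["image"][...,::-1]);cv2.imwrite("pics/a_side.png",a[1]["image"][...,::-1])
np.save("top.npy",a[0],allow_pickle=True);np.save("side.npy",a[1],allow_pickle=True)
for x in a: print(x["eye"],x["orientation"],x["K"])
s=bot.observe();print(s["time"],s["ee_pos"],s["tcp_rot"],R.from_quat(s["tcp_rot"]).as_matrix().round(3),s["opening"],bot.tcp_to_grasp)
E
```

```text
[426.91210641 165.94228783 962.04806827] [-0.69716487  0.7144602  -0.04875547  0.0336254 ] [[431.12600572   0.         321.70543492]
 [  0.         431.12600572 195.41371626]
 [  0.           0.           1.        ]]
[ 349.75952276 -513.47052168  599.95576507] [ 0.88024176 -0.12903833  0.05584941 -0.45321563] [[419.47421834   0.         323.64114842]
 [  0.         419.47421834 199.8893107 ]
 [  0.           0.           1.        ]]
0.1 [141.05440441 608.50883166 221.83611263] [ 0.70298647 -0.08038719  0.08031892 -0.70206609] [[ 0.974 -0.     0.226]
 [-0.226 -0.001  0.974]
 [ 0.    -1.    -0.001]] 87.08252115971551 18.700000000000003
```

View pics/a_top.png

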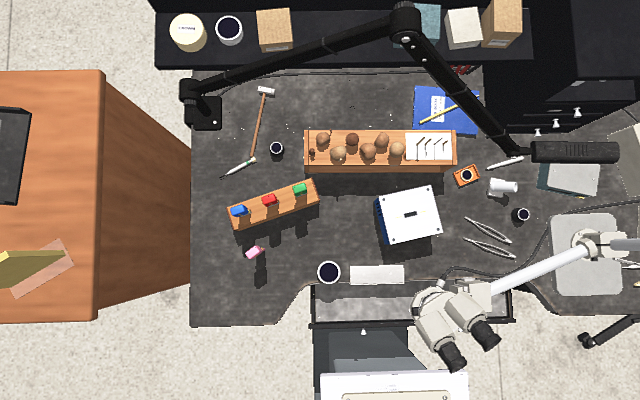

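View pics/a_side.png

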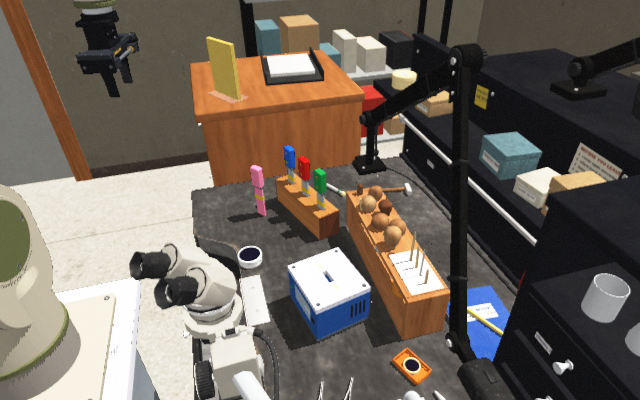

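Candidates for the red blade: the red handle at top (269,199) / side (304,168), in the rack's middle slot; the pink look-alike standing on the bench at top (254,251) / side (258,178); red goods in the background at side (373,110). By the description I choose the one in the rack's middle slot, between blue (238,211) and green (299,188). The lid's slot is at top (410,214). Next come the measurements and one close crop.

```bash
cat > m.py <<'E'
from h import *
d=np.load("top.npy",allow_pickle=True).item();P=pts(d);I=d["image"];H=cv2.cvtColor(I,cv2.COLOR_RGB2HSV)
c=[]
for n,(u,v),lo,hi in[("blue",(238,211),100,125),("red",(269,199),0,8),("green",(299,188),45,80),("pink",(254,251),150,179)]:
    m=np.zeros(I.shape[:2],bool);m[v-16:v+17,u-16:u+17]=1
    hue=(H[...,0]>=lo)&(H[...,0]<=hi)
    m&=hue&(H[...,1]>(60 if n=="pink" else 130))&(H[...,2]>60)&(abs(P[...,2]-(P[...,2][v,u]))<6)
    vs,us=np.nonzero(m);q=cv2.minAreaRect(np.stack([us,vs],1).astype(np.float32))
    h=151 if n!="pink" else 129
    b=np.array([ray(d,x,y,h)[:2] for x,y in cv2.boxPoints(q)])
    print(n,m.sum(),q,P[m].mean(0).round(1),ray(d,*q[0],h).round(1),b.round(1).tolist()); c.append(ray(d,us.mean(),vs.mean(),h))
t=c[2]-c[0];print("rack dir",np.degrees(np.arctan2(t[1],t[0])),np.linalg.norm(t),(c[0]+c[2])/2)
# lid
lid=(abs(P[...,2]-85)<6)&(np.indices(I.shape[:2])[1]>365)&(np.indices(I.shape[:2])[1]<450)
vs,us=np.nonzero(lid);w=np.array([ray(d,x,y,85)[:2] for x,y in zip(us,vs)],np.float32)
q=cv2.minAreaRect(w);print("lid",q,lid.sum())
dk=(I.max(2)<110);dk[:200]=0;dk[228:]=0;dk[:,:396]=0;dk[:,424:]=0
vs,us=np.nonzero(dk);print("slot",dk.sum(),us.min(),us.max(),vs.min(),vs.max());w=np.array([ray(d,x,y,85)[:2] for x,y in zip(us,vs)],np.float32);print(cv2.minAreaRect(w),w.mean(0))
a=I[165:280,220:335];b=I[180:250,370:445]
s=np.load("side.npy",allow_pickle=True).item()["image"][135:245,245:345]
f=lambda x:cv2.resize(x,(400,400),interpolation=cv2.INTER_CUBIC)
cv2.imwrite("pics/b.png",np.hstack([f(a),f(s)])[...,::-1])
E
python3 m.py
```

```text
blue 104 ((237.15069580078125, 209.5684814453125), (7.958798408508301, 13.2256498336792), 69.44395446777344) [498.4 307.1 151.1] [498.6 307.  151. ] [[501.6, 321.2], [509.8, 297.9], [495.6, 292.8], [487.4, 316.0]]
red 107 ((268.25, 198.75001525878906), (8.538147926330566, 13.28156566619873), 71.56504821777344) [517.7 248.6 150.9] [517.7 248.4 151. ] [[521.7, 262.8], [529.2, 238.9], [513.7, 234.1], [506.3, 257.9]]
green 75 ((299.4000244140625, 188.20001220703125), (8.221921920776367, 12.016654968261719), 71.56504821777344) [535.6 190.4 150.6] [536.4 189.3 151. ] [[540.6, 202.5], [547.4, 180.7], [532.3, 176.1], [525.6, 197.8]]
pink 31 ((251.93905639648438, 252.04881286621094), (8.1210355758667, 13.899465560913086), 51.34019470214844) [416.1 282.9 128.3] [418.5 282.9 129. ] [[416.6, 298.1], [432.6, 277.3], [420.3, 267.7], [404.4, 288.5]]
rack dir -72.32778265739583 122.51601257657738 [516.97463389 248.77039854 151.        ]
lid ((455.55108642578125, -66.87249755859375), (337.2643737792969, 165.3618927001953), 13.448991775512695) 2634
slot 41 404 416 211 216
((487.49298095703125, -34.331077575683594), (6.926288604736328, 25.03803825378418), 12.522286415100098) [487.27887  -34.324905]
```

View pics/b.png

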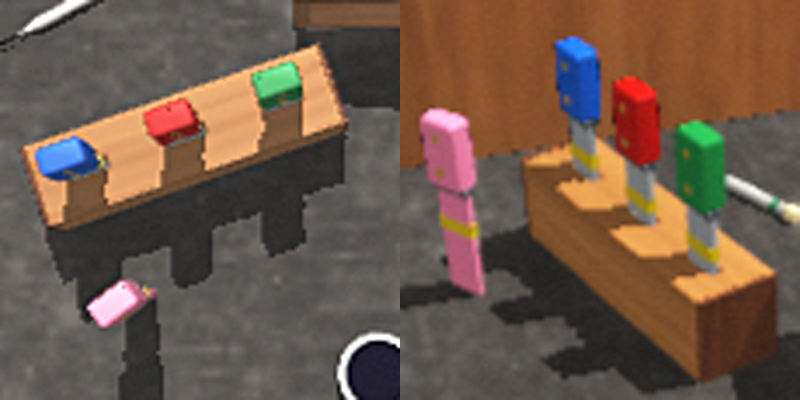

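The close crop shows a true red handle with steel blade in the middle rack slot; the pink one is all pink and stands on the bench, so the choice holds. I'll rise first and check obstacle heights near the route.

Request:
servo_tool --increments "0 -0.04 0 0 0.087;0 -0.04 0 0 0.087;0 -0.04 0 0 0.087;0 -0.04 0 0 0.087;0 -0.04 0 0 0.087;0 -0.02 0 0 0.087"

```text
time: 0.6
ee_pos: [140.7, 605.3, 440.5]
tcp_rot: [0.71, -0.081, 0.08, -0.695]
force: [0.1, 0.1, 1.2]
opening: 87.2
```

```bash
cat > n.py <<'E'
from h import *
for n in("top","side"):
    d=np.load(n+".npy",allow_pickle=True).item();P=pts(d);ok=(d["range_z"]>0)
    print(n)
    for x in range(100,800,50):
        print(x,[(int(np.percentile(P[...,2][m],99)) if (m:=ok&(abs(P[...,0]-x-25)<25)&(abs(P[...,1]-y)<25)).sum()>3 else -999) for y in range(600,-300,-50)])
E
python3 n.py
```

```text
top
100 [-791, -788, -791, -791, -789, -790, -788, -790, -701, 4, 14, 15, 15, 15, 15, 5, -698, -999]
150 [-999, -999, -999, -999, -999, -999, -793, -790, -789, 0, -1, 0, 2, 0, 0, 4, -999, -999]
200 [-999, -999, -999, -999, -999, -999, -999, -790, -64, -61, -62, -62, -61, 237, 234, 210, -999, -61]
250 [-999, -999, -999, 4, 3, 3, 4, 4, 4, -63, -71, -72, 209, 222, 235, 235, -999, -71]
300 [147, 145, -999, 4, 4, 4, 4, 3, 3, 19, 6, 7, 169, 194, 222, 127, 114, 97]
350 [147, 142, -999, 4, 4, 5, 4, 4, 4, 22, 21, 7, 7, 6, 73, 76, 92, 97]
400 [285, 146, -999, 3, 4, 3, 131, 129, 4, 4, 4, 4, 88, 88, 86, 5, 11, 11]
450 [147, 144, -999, 4, 4, 63, 152, 62, 4, 4, 4, 4, 89, 88, 89, 4, 9, 7]
500 [147, 144, -999, 4, 4, 61, 153, 153, 152, 63, 4, 84, 88, 89, 88, 4, 4, 57]
550 [147, 144, -999, 4, 4, 9, 4, 4, 96, 97, 115, 110, 98, 98, 98, 96, 132, 142]
600 [147, 144, -999, 3, 4, 10, 12, 30, 97, 121, 128, 124, 134, 147, 255, 253, 204, 154]
650 [147, 144, -999, 14, 18, 15, 10, 29, 95, 119, 97, 98, 390, 358, 308, 257, 13, 352]
700 [147, 144, -999, 231, 231, 232, 252, 287, 321, 356, 391, 424, 422, 222, 233, 23
[... 659 characters left out ...]
, 92, -999]
400 [275, 144, -999, 2, 2, 2, 129, 128, 2, 3, 3, 2, 87, 86, 86, 3, 7, -999]
450 [146, 144, -999, 1, 2, 62, 151, 61, 49, 2, 2, -999, 87, 87, 86, 3, 8, -999]
500 [146, 144, -999, 1, -999, 61, 152, 151, 151, 62, 3, 86, 87, 87, 86, 2, 2, 48]
550 [146, 144, -999, 2, 2, 9, 2, 3, 95, 96, 119, 115, 126, 97, 97, 95, 122, 143]
600 [146, 145, -999, 2, 2, 10, 11, 2, 96, 120, 127, 124, 133, 152, 261, 251, 205, 155]
650 [146, 144, -999, 14, 18, 16, 3, -999, -999, 117, 104, 385, 395, 359, 308, 258, 13, 351]
700 [146, 144, -999, 232, 231, 232, 247, 280, 315, 350, 381, 424, 421, 233, 232, 232, 17, 351]
750 [146, 144, -999, 233, 263, 263, 13, 249, 267, 233, 233, 415, 279, 278, 261, 293, -999, 351]
```

Request:
servo_tool --increments "0.025 0 -0.0146 0 0.087;0.025 0 -0.0146 0 0.087;0.025 0 -0.0146 0 0.087;0.025 0 -0.0146 0 0.087;0.025 0 -0.0146 0 0.087;0.025 0 -0.0146 0 0.087;0.025 0 -0.0146 0 0.087;0.025 0 -0.0146 0 0.087;0.025 0 -0.0146 0 0.087;0.025 0 -0.0146 0 0.087;0.025 0 -0.0146 0 0.087;0.025 0 -0.0146 0 0.087;0.025 0 -0.0146 0 0.087;0.025 0 -0.0146 0 0.087;0.025 0 -0.0146 0 0.087;0.025 0 -0.0146 0 0.087;0.025 0 -0.0146 0 0.087;0.025 0 -0.0146 0 0.087"

```text
time: 2.1
ee_pos: [531.3, 237.5, 443.8]
tcp_rot: [0.71, -0.078, 0.072, -0.696]
force: [0.0, 0.6, -0.7]
opening: 87.0
```

Request:
servo_tool --increments "0 0 0 7 0.087;0 0 0 7 0.087;0 0 0 7 0.087;0 0 0 7 0.087;0 0 0 7 0.087;0 0 0 7 0.087;0 0 0 7 0.087;0 0 0 0 0.087"

```text
time: 2.77
ee_pos: [536.4, 228.3, 439.3]
tcp_rot: [0.614, -0.369, 0.369, -0.592]
force: [-0.0, -1.0, -0.9]
opening: 86.9
```

```bash
cat >> h.py <<'E'
def st():
    s=bot.observe();M=R.from_quat(s["tcp_rot"]).as_matrix()
    print("t",s["time"],"p",np.round(s["ee_pos"],1),"zang",np.degrees(np.arctan2(M[1,2],M[0,2])).round(2),"y",M[:,1].round(3),"F",np.round(s["force"],1),"open",s["opening"],"q",np.round(s["q"],2))
    return s,M
def go(p,ang=None):  # target TCP mm, jaw z-axis angle deg
    s,M=st();print("tool shift mm",(M.T@(np.array(p)-s["ee_pos"])).round(1))
    if ang is not None: print("roll",((np.degrees(np.arctan2(M[1,2],M[0,2]))-ang+90)%180-90).round(2))
E
python3 -c "
from h import *
go([517.5,248.5,240],17.7)"
```

```text
t 2.7667 p [536.4 228.3 439.3] zang 27.1 y [-0.016 -0.027 -1.   ] F [-0.  -1.  -0.9] open 86.89502358031892 q [-0.8   0.25  0.41  1.14 -0.08  1.79  0.06]
tool shift mm [-29.9 199.   -2.5]
roll 9.4
```

Request:
servo_tool --increments "-0.015 0.01 0 4.7 0.087;-0.012 0.02 0 4.2 0.087;0 0.025 0 0 0.087;0 0.025 0 0 0.087;0 0.025 0 0 0.087;0 0.02 0 0 0.087;0 0.015 0 0 0.087;0 0 0 0 0.087"

```text
time: 3.43
ee_pos: [521.2, 250.1, 291.6]
tcp_rot: [0.59, -0.405, 0.407, -0.567]
force: [-0.5, 0.9, -0.3]
opening: 87.2
```

```bash
python3 -c "
from h import *
go([517.5,248.5,240],17.7)
d=optics.get_image('wrist');save(d,'w1.png');np.save('w1.npy',d,allow_pickle=True);print(d['eye'],d['K'][0][0])"
```

```text
t 3.4333 p [521.2 250.1 291.6] zang 19.8 y [-0.016 -0.028 -0.999] F [-0.5  0.9 -0.3] open 87.15449087472808 q [-0.86  0.22  0.39  1.48 -0.07  1.49 -0.12]
tool shift mm [-0.8 51.7 -2.7]
roll 2.1
[496.97978917 330.29411463 451.91158682] 315.8460205749674
```

View pics/w1.png

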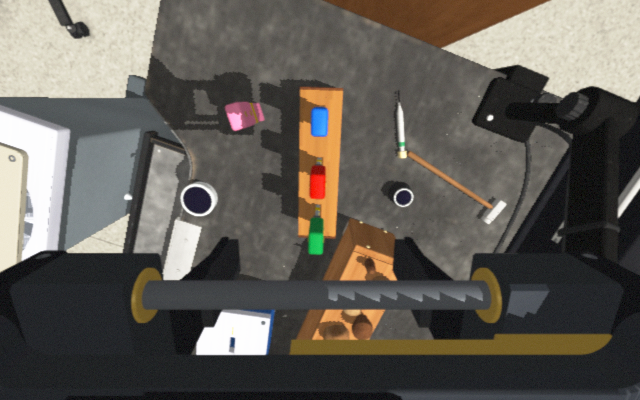

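The wrist view shows red at (317,182) between blue (319,122) and green (316,236), pink at (244,115) clear of the fingers' path, and the lid's slot near (232,343).

```bash
cat > w.py <<'E'
from h import *
d=np.load("w1.npy",allow_pickle=True).item();I=d["image"];H=cv2.cvtColor(I,cv2.COLOR_RGB2HSV);P=pts(d);c=[]
for n,(u,v),lo,hi in[("blue",(319,122),100,125),("red",(317,182),0,8),("green",(316,236),45,80)]:
    m=np.zeros(I.shape[:2],bool);m[v-25:v+26,u-20:u+21]=1
    m&=(H[...,0]>=lo)&(H[...,0]<=hi)&(H[...,1]>130)&(H[...,2]>60)
    z=P[...,2];m&=abs(z-151)<7
    vs,us=np.nonzero(m);q=cv2.minAreaRect(np.stack([us,vs],1).astype(np.float32));c.append(ray(d,*q[0],151));print(n,m.sum(),q,c[-1].round(1),P[m].mean(0).round(1))
t=c[2]-c[0];print(np.degrees(np.arctan2(t[1],t[0])),np.linalg.norm(t))
dk=(I.max(2)<130);dk[:335]=0;dk[356:]=0;dk[:,:222]=0;dk[:,242:]=0
vs,us=np.nonzero(dk);w=np.array([ray(d,x,y,85)[:2] for x,y in zip(us,vs)],np.float32);print("slot",vs.min(),vs.max(),cv2.minAreaRect(w))
# lid yaw from top image: bright lid contour
d=np.load("top.npy",allow_pickle=True).item();I=d["image"];m=((I.min(2)>150)*255).astype(np.uint8);m[:180]=0;m[250:]=0;m[:,:368]=0;m[:,446:]=0
k=max(cv2.findContours(m,0,cv2.CHAIN_APPROX_NONE)[0],key=cv2.contourArea)
w=np.array([ray(d,x,y,85)[:2] for x,y in k[:,0]],np.float32);q=cv2.minAreaRect(w);print("lid",q)
E
python3 w.py
```

```text
blue 434 ((319.0, 121.5), (27.0, 16.0), 90.0) [499.2 310.5 151. ] [499.2 310.5 150.6]
red 389 ((317.5, 185.5), (25.0, 15.0), 90.0) [518.6 252.4 151. ] [518.4 252.2 150.3]
green 345 ((315.5, 242.0), (24.0, 15.0), 90.0) [537.4 194.3 151. ] [537.8 193.7 150.1]
-71.82055683837996 122.30092374366144
slot 338 355 ((486.6123046875, -34.773582458496094), (28.029447555541992, 30.389055252075195), 21.065448760986328)
lid ((486.8794860839844, -34.4879150390625), (101.40196228027344, 112.109619140625), 11.464168548583984)
```

Request:
servo_tool --increments "0 0.02 -0.0025 1.9 0.087;0 0.025 0 0 0.087;0 0.025 0 0 0.087;0 0.025 0 0 0.087;0 0 0 0 0.087;0 0 0 0 0.087"

```text
time: 3.98
ee_pos: [521.7, 249.0, 204.2]
tcp_rot: [0.581, -0.41, 0.415, -0.567]
force: [0.4, -0.1, 0.3]
opening: 86.9
```

```bash
python3 -c "
from h import *
go([518,250.5,109],18)"
```

```text
t 3.9833 p [521.7 249.  204.2] zang 18.58 y [-0.006 -0.021 -1.   ] F [ 0.4 -0.1  0.3] open 86.9319739991445 q [-0.85  0.25  0.38  1.62 -0.08  1.3  -0.14]
tool shift mm [-4.3 95.2 -1.8]
roll 0.58
```

Request:
servo_tool --increments "-0.003 0.02 -0.002 0.6 0.087;-0.001 0.02 -0.001 0 0.087;0 0.02 0 0 0.087;0 0.02 0 0 0.087;0 0.014 0 0 0.087;0 0 0 0 0.087"

```text
time: 4.48
ee_pos: [525.0, 255.1, 122.5]
tcp_rot: [0.574, -0.409, 0.419, -0.573]
force: [-0.8, -0.5, -1.2]
opening: 87.0
```

```bash
python3 -c "
from h import *
go([518,250.5,109],18)"
```

```text
t 4.4833 p [525.  255.1 122.5] zang 18.37 y [ 0.01 -0.01 -1.  ] F [-0.8 -0.5 -1.2] open 87.04824195179914 q [-0.84  0.32  0.37  1.72 -0.11  1.12 -0.12]
tool shift mm [ 2.  13.5 -8.2]
roll 0.37
```

Request:
servo_tool --increments "0.002 0.007 -0.008 0.4 0.087;0 0.007 0 0 0.087;0 0 0 0 0.087"

```text
time: 4.73
ee_pos: [521.5, 252.7, 114.4]
tcp_rot: [-0.571, 0.409, -0.421, 0.574]
force: [-0.2, 0.8, 0.2]
opening: 87.2
```

```bash
python3 -c "
from h import *
go([518,250.5,109],18)"
```

```text
t 4.7333 p [521.5 252.7 114.4] zang 18.11 y [ 0.016 -0.006 -1.   ] F [-0.2  0.8  0.2] open 87.16742197063998 q [-0.85  0.32  0.37  1.75 -0.11  1.09 -0.13]
tool shift mm [ 0.9  5.4 -4.1]
roll 0.11
```

Request:
servo_tool --increments "0.001 0.005 -0.004 0 0.087;0 0.003 -0.002 0 0.087;0 0 0 0 0.087"

```text
time: 4.98
ee_pos: [518.3, 251.0, 109.5]
tcp_rot: [-0.569, 0.408, -0.421, 0.576]
force: [0.8, 0.7, -0.2]
opening: 86.8
```

```bash
python3 -c "
from h import *
go([518,250.5,109],18)
t,w=optics.get_image('side'),optics.get_image('top')
f=lambda x:cv2.resize(x,(400,400),interpolation=cv2.INTER_CUBIC)
cv2.imwrite('pics/c.png',np.hstack([f(t['image'][110:240,245:375]),f(w['image'][140:270,210:340])])[...,::-1])"
```

```text
t 4.9833 p [518.3 251.  109.5] zang 18.17 y [ 0.02  -0.003 -1.   ] F [ 0.8  0.7 -0.2] open 86.78871701743681 q [-0.85  0.31  0.37  1.76 -0.11  1.07 -0.13]
tool shift mm [ 0.4  0.5 -0.4]
roll 0.17
```

View pics/c.png

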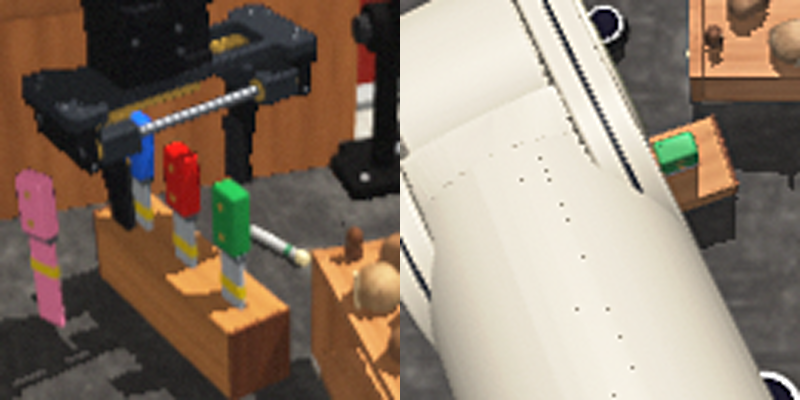

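The side crop shows the fingers straddling the red handle: tips at (122,228) and (240,182), their midpoint on red at (181,180), blue and green outside. The top view is blocked by the arm. Closing.

Request:
servo_tool --increments "0 0 0 0 0.06;0 0 0 0 0.04;0 0 0 0 0.02;0 0 0 0 0.005;0 0 0 0 0.005;0 0 0 0 0.005;0 0 0 0 0.005;0 0 0 0 0.005;0 0 0 0 0.005" --force 25

```text
time: 5.83
ee_pos: [518.9, 251.4, 110.3]
tcp_rot: [-0.569, 0.408, -0.421, 0.576]
force: [0.6, -0.2, -0.0]
opening: 35.0
```

```bash
python3 -c "
from h import *
go([518,250.5,280])"
```

```text
t 5.8333 p [518.9 251.4 110.3] zang 18.18 y [ 0.021 -0.002 -1.   ] F [ 0.6 -0.2 -0. ] open 34.964811965445904 q [-0.85  0.31  0.37  1.76 -0.11  1.07 -0.13]
tool shift mm [   2.1 -169.7    2.1]
```

Still closing.

Request:
servo_tool --increments "0 0 0 0 0.005;0 0 0 0 0.005;0 0 0 0 0.005;0 0 0 0 0.005;0 0 0 0 0.005;0 0 0 0 0.005" --force 25

```text
time: 6.33
ee_pos: [518.4, 251.2, 110.2]
tcp_rot: [-0.569, 0.409, -0.421, 0.576]
force: [-1.2, -0.2, 0.0]
opening: 15.6
```

Request:
servo_tool --increments "0 -0.008 0 0 0.005;0 -0.012 0 0 0.005;0 -0.012 0 0 0.005"

```text
time: 6.58
ee_pos: [516.5, 250.4, 141.8]
tcp_rot: [-0.571, 0.409, -0.421, 0.574]
force: [-0.8, -0.1, -1.1]
opening: 15.8
```

```bash
python3 -c "
from h import *
go([518.3,251.2,280])"
```

```text
t 6.5833 p [516.5 250.4 141.8] zang 18.17 y [ 0.016 -0.006 -1.   ] F [-0.8 -0.1 -1.1] open 15.773198212700013 q [-0.85  0.28  0.37  1.73 -0.09  1.14 -0.14]
tool shift mm [   1.3 -138.1    3.8]
```

Request:
servo_tool --increments "0 -0.012 0.002 0 0.005;0 -0.02 0 0 0.005;0 -0.025 0 0 0.005;0 -0.025 0 0 0.005;0 -0.025 0 0 0.005;0 -0.025 0 0 0.005;0 -0.01 0 0 0.005;0 0 0 0 0.005"

```text
time: 7.25
ee_pos: [516.5, 251.1, 301.0]
tcp_rot: [-0.568, 0.408, -0.422, 0.577]
force: [0.1, 0.2, -0.7]
opening: 16.0
```

```bash
python3 -c "
from h import *
go([487,-34.5,270],11.5)"
```

```text
t 7.25 p [516.5 251.1 301. ] zang 18.08 y [ 0.024 -0.001 -1.   ] F [ 0.1  0.2 -0.7] open 16.019865025417342 q [-0.88  0.17  0.39  1.51 -0.05  1.45 -0.17]
tool shift mm [ 262.1   30.6 -117.3]
roll 6.58
```

Request:
servo_tool --increments "0.013 0 -0.006 0 0.005;0.02 0 -0.009 0 0.005;0.02 0 -0.009 0 0.005;0.02 0 -0.009 0 0.005;0.02 0 -0.009 0 0.005;0.02 0 -0.009 0 0.005;0.02 0 -0.009 0 0.005;0.02 0 -0.009 0 0.005;0.02 0 -0.009 0 0.005;0.02 0 -0.009 0 0.005;0.02 0 -0.009 0 0.005;0.015 0 -0.006 0 0.005;0.01 0 -0.004 3 0.005;0 0 0 3.5 0.005;0 0 0 0 0.005"

```text
time: 8.5
ee_pos: [476.4, -32.3, 280.8]
tcp_rot: [0.548, -0.448, 0.452, -0.543]
force: [0.1, 0.2, -0.8]
opening: 15.7
```

```bash
python3 -c "
from h import *
go([487,-34.5,200],11.5)"
```

```text
t 8.5 p [476.4 -32.3 280.8] zang 11.02 y [-0.001 -0.009 -1.   ] F [ 0.1  0.2 -0.8] open 15.68056388656787 q [-0.64 -0.06  0.59  1.77  0.04  1.42  0.13]
tool shift mm [ 3.5 80.8 10.2]
roll -0.48
```

Request:
servo_tool --increments "0.002 0.015 0.005 -0.5 0.005;0.001 0.02 0.003 0 0.005;0 0.02 0.002 0 0.005;0 0.015 0 0 0.005;0 0.005 0 0 0.005;0 0 0 0 0.005"

```text
time: 9.0
ee_pos: [483.0, -35.9, 197.9]
tcp_rot: [0.554, -0.444, 0.445, -0.546]
force: [-0.3, 0.4, 0.7]
opening: 15.9
```

```bash
python3 -c "
from h import *
go([487,-34.5,200],11.5)
a=[optics.get_image(n) for n in('side','wrist','top')]
for n,x in zip(('side','wrist','top'),a): np.save('i_'+n+'.npy',x,allow_pickle=True)
f=lambda x:cv2.resize(x,(400,400),interpolation=cv2.INTER_CUBIC)
cv2.imwrite('pics/d.png',np.hstack([f(a[0]['image'][180:340,250:410]),f(a[2]['image'][140:270,345:475])])[...,::-1])"
```

```text
t 9.0 p [483.  -35.9 197.9] zang 12.11 y [-0.007 -0.01  -1.   ] F [-0.3  0.4  0.7] open 15.856369613484341 q [-0.62  0.02  0.61  1.88 -0.    1.25  0.2 ]
tool shift mm [-0.5 -2.1  4.2]
roll 0.61
```

View pics/d.png

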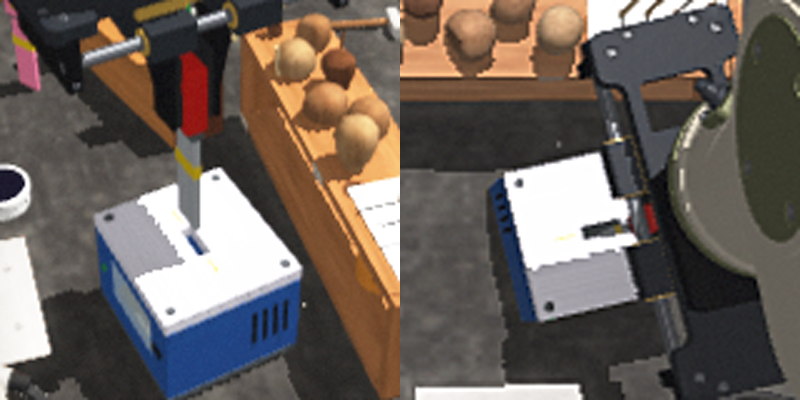

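Side crop: blade hangs with its tip at crop (188,228), just over the slot at (198,245), yellow lines at (178,215) and (215,268); the top view of the slot is partly blocked. Measure the offset in the side camera.

```bash
cat > s.py <<'E'
import sys
from h import *
A=np.radians(11.5);X=np.array([np.cos(A),np.sin(A)]);Y=np.array([-X[1],X[0]])
def meas(s,zlo,zhi,c=(487,-34.5)):
    P=pts(s);r=P[...,:2]-np.array(c);a,b=r@X,r@Y
    m=(P[...,2]>zlo)&(P[...,2]<zhi)&(abs(a)<15)&(abs(b)<22)&(s["range_z"]>0)
    for lo in np.arange(zlo,zhi,8):
        k=m&(P[...,2]>=lo)&(P[...,2]<lo+8)
        if k.sum()>5: print("z%.0f n%d a(pct) %s b %s"%(lo,k.sum(),np.percentile(a[k],[2,50,98]).round(1),np.percentile(b[k],[2,50,98]).round(1)))
if __name__=="__main__":
    for n in("side","top"):
        d=np.load(n+".npy",allow_pickle=True).item();P=pts(d);I=d["image"]
        r=P[...,:2]-np.array([487,-34.5]);a,b=r@X,r@Y
        m=((abs(P[...,2]-86)<4)&(abs(a)<60)&(abs(b)<65)&(I.min(2)>100)).astype(np.uint8)
        k=max(cv2.findContours(m,0,cv2.CHAIN_APPROX_NONE)[0],key=cv2.contourArea)
        w=np.array([ray(d,x,y,85)[:2] for x,y in k[:,0]],np.float32);print(n,"lid",cv2.minAreaRect(w))
        q=(abs(a)<9)&(abs(b)<17)&(I.max(2)<150)   # dark slot
        v,u=np.nonzero(q);w=np.array([ray(d,x,y,85)[:2] for x,y in zip(u,v)])-np.array([487,-34.5])
        print(" slot dark n",len(w),"a",np.percentile(w@X,[2,50,98]).round(1),"b",np.percentile(w@Y,[2,50,98]).round(1))
        H=cv2.cvtColor(I,cv2.COLOR_RGB2HSV);q=(abs(a)<8)&(abs(b)<40)&(H[...,0]>18)&(H[...,0]<35)&(H[...,1]>70)
        v,u=np.nonzero(q);w=np.array([ray(d,x,y,85)[:2] for x,y in zip(u,v)])-np.array([487,-34.5])
        for sg in(-1,1):
            e=w[np.sign(w@Y)==sg]; print(" yellow",len(e),(e@X).mean().round(1),np.sort(e@Y)[[0,-1]].round(1))
    s=np.load("i_side.npy",allow_pickle=True).item();meas(s,95,175)
    K=np.array(s["K"]);M=R.from_quat(s["orientation"]).as_matrix()
    for z in(110,85): 
        p=M.T@(np.array([487,-34.5,z])-s["eye"]);print(z,(K@p/p[2])[:2])
E
python3 s.py
```

```text
side lid ((485.00360107421875, -34.52630615234375), (101.42623901367188, 114.08894348144531), 11.416853904724121)
 slot dark n 2 a [-1.  -0.9 -0.9] b [-9.8 -4.8  0.2]
 yellow 2 -1.3 [-27.6 -24.9]s.py:23: RuntimeWarning: Mean of empty slice.
  e=w[np.sign(w@Y)==sg]; print(" yellow",len(e),(e@X).mean().round(1),np.sort(e@Y)[[0,-1]].round(1))
  ret = ret.dtype.type(ret / rcount)
Traceback (most recent call last):
  File "s.py", line 23, in <module>
    e=w[np.sign(w@Y)==sg]; print(" yellow",len(e),(e@X).mean().round(1),np.sort(e@Y)[[0,-1]].round(1))
                                                                        ~~~~~~~~~~~~^^^^^^^^
IndexError: index 0 is out of bounds for axis 0 with size 0
```

```bash
python3 - <<'E'
from s import *
s=np.load("i_side.npy",allow_pickle=True).item();meas(s,95,175,(485,-34.5))
# blade silhouette: per-row columns nearer than lid
P=pts(s);r=P[...,:2]-np.array([485,-34.5]);a,b=r@X,r@Y
m=(P[...,2]>98)&(P[...,2]<165)&(abs(a)<15)&(abs(b)<22)
K=np.array(s["K"]);M=R.from_quat(s["orientation"]).as_matrix()
def pj(a,b,z):
    p=M.T@(np.r_[np.array([485,-34.5])+a*X+b*Y,z]-s["eye"]);return (K@p/p[2])[:2].round(1)
v,u=np.nonzero(m)
for y in range(v.min(),v.max()+1,3): print(y,u[v==y].min(),u[v==y].max(),end="; ")
print()
for z in(110,130,150): print(z,[pj(i,j,z).tolist() for i,j in((-2.5,12),(-2.5,-12),(2.5,-12),(2.5,12))])
cv2.imwrite("pics/e.png",cv2.resize(s["image"][225:305,300:360],(600,800),interpolation=cv2.INTER_CUBIC)[:600,:,::-1])
E
```

```text
z111 n30 a(pct) [-8.  -7.  -3.5] b [-14.   -6.    8.2]
z119 n31 a(pct) [-8.  -7.1 -3.6] b [-14.6  -5.9   7.8]
z127 n34 a(pct) [-8.  -7.  -3.5] b [-13.5  -6.5   7.3]
z135 n31 a(pct) [-7.6 -7.  -3.2] b [-14.   -6.2   7.9]
z143 n37 a(pct) [-7.6 -6.9 -3.4] b [-14.   -6.5   7.5]
z151 n32 a(pct) [-7.8 -6.8 -1.7] b [-14.   -7.2  10.2]
z159 n42 a(pct) [-7.8 -6.9 -1.6] b [-14.8  -7.2   9.8]
z167 n37 a(pct) [-7.4 -6.6 -2.8] b [-13.7  -7.7   7.3]
239 320 320; 242 320 323; 245 321 325; 248 321 330; 251 321 329; 254 321 329; 257 321 329; 260 321 329; 263 321 329; 266 323 329; 269 326 329; 
110 [[322.6, 261.5], [329.4, 270.6], [332.1, 269.5], [325.2, 260.5]]
130 [[322.3, 252.6], [329.3, 261.6], [332.0, 260.6], [325.0, 251.6]]
150 [[322.1, 243.4], [329.1, 252.4], [331.9, 251.3], [324.8, 242.4]]
```

View pics/e.png

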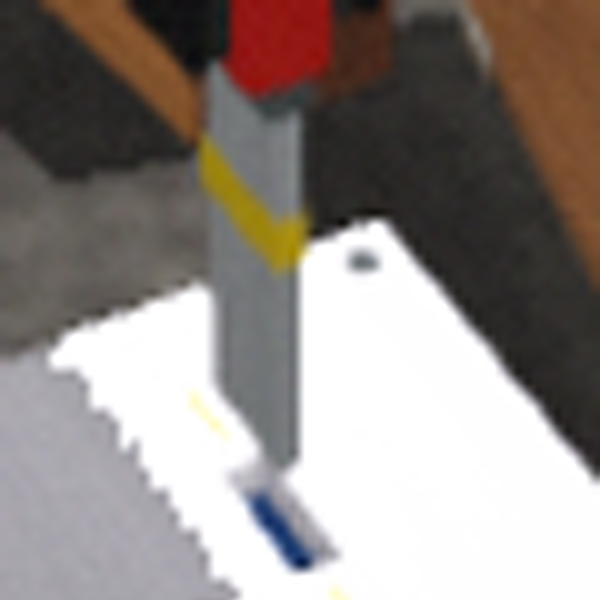

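Request:
servo_tool --increments "-0.0005 0.005 0.003 0.5 0.005;-0.0005 0.005 0.002 0 0.005;0 0.003 0.001 0 0.005;0 0 0 0 0.005"

```text
time: 9.48
ee_pos: [492.3, -33.0, 188.5]
tcp_rot: [0.55, -0.445, 0.449, -0.546]
force: [-0.2, 0.5, -1.1]
opening: 15.7
```

```bash
python3 -c "
from s import *
go([487.2,-34.6,183],11.5)
s=optics.get_image('side');np.save('j.npy',s,allow_pickle=True);meas(s,96,170,(484.9,-35.9))"
```

```text
t 9.4833 p [492.3 -33.  188.5] zang 11.58 y [ 0.002 -0.008 -1.   ] F [-0.2  0.5 -1.1] open 15.652830529436667 q [-0.62  0.05  0.61  1.88 -0.02  1.22  0.2 ]
tool shift mm [ 0.5  5.5 -5.3]
roll 0.08
z96 n7 a(pct) [2.9 3.7 6.1] b [-10.9  -6.7  11.4]
z104 n32 a(pct) [2.7 3.4 6.3] b [-11.9  -1.5  11. ]
z112 n32 a(pct) [2.5 3.4 6.3] b [-11.5  -2.5  10.4]
z120 n33 a(pct) [2.9 3.5 6.3] b [-11.5  -2.9  11. ]
z128 n34 a(pct) [2.8 3.5 6.7] b [-11.4  -3.5  10.7]
z136 n33 a(pct) [2.9 3.4 6.5] b [-11.1  -2.2  10.6]
z144 n35 a(pct) [2.5 3.4 8. ] b [-12.3  -4.1  13.1]
z152 n39 a(pct) [2.3 3.5 7. ] b [-12.7  -3.7  12.2]
z160 n32 a(pct) [2.8 3.6 6.7] b [-11.6  -2.8  10.6]
z168 n10 a(pct) [2.7 3.5 5.9] b [-11.5  -6.2   7.4]
```

Request:
servo_tool --increments "0 0 -0.004 0 0.005;0 0 0 0 0.005;0 0 0 0 0.005"

```text
time: 9.78
ee_pos: [488.0, -34.0, 188.9]
tcp_rot: [0.55, -0.445, 0.449, -0.546]
force: [0.5, 0.4, -1.4]
opening: 15.7
```

```bash
python3 -c "
from s import *
go([487,-34.6,183],11.5)
s=optics.get_image('side');meas(s,104,140,(484.9,-35.9));st()"
```

```text
t 9.7833 p [488.  -34.  188.9] zang 11.58 y [ 0.002 -0.008 -1.   ] F [ 0.5  0.4 -1.4] open 15.67483116922487 q [-0.62  0.04  0.61  1.89 -0.01  1.22  0.2 ]
tool shift mm [ 0.3  5.9 -1.1]
roll 0.08
z104 n32 a(pct) [-1.6 -0.9  2.9] b [-12.3  -3.6   9.9]
z112 n30 a(pct) [-1.6 -0.9  2.5] b [-11.6  -3.9   9.7]
z120 n29 a(pct) [-1.5 -0.9  2.6] b [-12.   -3.6  10.1]
z128 n34 a(pct) [-1.9 -0.9  2.2] b [-12.5  -4.5   9.5]
z136 n18 a(pct) [-1.5 -0.5  2.5] b [-11.9  -7.6  10.5]
t 9.8333 p [488.  -34.1 188.9] zang 11.57 y [ 0.002 -0.008 -1.   ] F [-1.  -0.6  0.1] open 16.00189202636935 q [-0.62  0.04  0.61  1.89 -0.01  1.22  0.2 ]
```

Request:
servo_tool --increments "-0.001 0.003 -0.0015 0 0.005;0 0 0 0 0.005;0 0 0 0 0.005"

```text
time: 10.08
ee_pos: [486.2, -33.4, 185.9]
tcp_rot: [0.549, -0.445, 0.449, -0.546]
force: [-0.2, 0.6, -0.1]
opening: 16.0
```

```bash
python3 -c "
from s import *
go([487,-34.6,183],11.5)
s=optics.get_image('side');meas(s,100,140,(484.9,-35.9));st()"
```

```text
t 10.0833 p [486.2 -33.4 185.9] zang 11.57 y [ 0.002 -0.007 -1.   ] F [-0.2  0.6 -0.1] open 15.960082962295914 q [-0.62  0.03  0.61  1.9  -0.01  1.22  0.2 ]
tool shift mm [1.3 2.9 0.5]
roll 0.07
z100 n34 a(pct) [-3.4 -2.4  1.3] b [-10.6  -3.1  10.4]
z108 n28 a(pct) [-3.  -2.4  1.5] b [-10.8  -4.   11.1]
z116 n30 a(pct) [-3.2 -2.5  1.6] b [-10.3  -3.5  10.5]
z124 n31 a(pct) [-3.3 -2.3  1.1] b [-11.2  -3.8  10.3]
z132 n33 a(pct) [-3.3 -2.3  1.6] b [-11.4  -3.2  10. ]
t 10.1333 p [486.1 -33.4 185.8] zang 11.57 y [ 0.002 -0.007 -1.   ] F [ 0.2 -0.1 -0.7] open 15.70832372589268 q [-0.62  0.03  0.61  1.9  -0.01  1.22  0.2 ]
```

Request:
servo_tool --increments "0 0.004 0 0 0.005;0 0 0 0 0.005;0 0 0 0 0.005;0 0.004 0 0 0.005;0 0 0 0 0.005;0 0 0 0 0.005"

```text
time: 10.63
ee_pos: [486.2, -33.5, 176.8]
tcp_rot: [0.55, -0.445, 0.449, -0.546]
force: [0.2, 0.8, -1.8]
opening: 15.8
```

```bash
python3 -c "
from s import *
s=optics.get_image('side');meas(s,100,140,(484.9,-35.9));st()"
```

```text
z100 n32 a(pct) [-3.3 -2.5  1.6] b [-11.5  -3.8  10.9]
z108 n29 a(pct) [-3.2 -2.5  1.3] b [-10.6  -3.4  10.9]
z116 n31 a(pct) [-3.5 -2.4  1.4] b [-11.8  -6.   10.8]
z124 n33 a(pct) [-3.3 -2.6  1.1] b [-11.2  -4.1   9.4]
z132 n35 a(pct) [-3.6 -2.6  1.4] b [-12.   -4.1  12.4]
t 10.6833 p [486.1 -33.4 176.7] zang 11.58 y [ 0.002 -0.008 -1.   ] F [ 0.1  0.3 -1.4] open 15.899614769213466 q [-0.62  0.04  0.61  1.91 -0.02  1.2   0.2 ]
```

Steady and centred (a≈0, b≈−0.3 mm). Continue in small steps into the mouth.

Request:
servo_tool --increments "0 0.003 0 0 0.005;0 0 0 0 0.005;0 0 0 0 0.005;0 0.003 0 0 0.005;0 0 0 0 0.005;0 0 0 0 0.005;0 0.003 0 0 0.005;0 0 0 0 0.005;0 0 0 0 0.005"

```text
time: 11.43
ee_pos: [486.2, -33.5, 166.9]
tcp_rot: [0.55, -0.445, 0.449, -0.546]
force: [-0.3, -0.3, -0.7]
opening: 15.7
```

```bash
python3 -c "
from s import *
s=optics.get_image('side');meas(s,92,130,(484.9,-35.9));st()
w=optics.get_image('top')['image'][180:250,375:445]
cv2.imwrite('pics/f.png',np.hstack([cv2.resize(s['image'][240:300,300:360],(400,400),interpolation=cv2.INTER_CUBIC),cv2.resize(w,(400,400),interpolation=cv2.INTER_CUBIC)])[...,::-1])"
```

```text
z92 n30 a(pct) [-3.2 -2.4  1.1] b [-10.8  -3.   12.4]
z100 n32 a(pct) [-3.1 -2.3  1.3] b [-10.5  -2.3  12. ]
z108 n25 a(pct) [-3.3 -2.6  1.1] b [-11.3  -4.4  10.4]
z116 n33 a(pct) [-3.5 -2.5  1.4] b [-11.1  -3.6  10.8]
z124 n25 a(pct) [-3.3 -2.5  1.5] b [-11.1  -3.3  13.9]
t 11.4833 p [486.1 -33.5 166.8] zang 11.58 y [ 0.002 -0.008 -1.   ] F [-0.8  0.4 -0.8] open 15.507388554763113 q [-0.62  0.06  0.61  1.92 -0.03  1.17  0.21]
```

View pics/f.png

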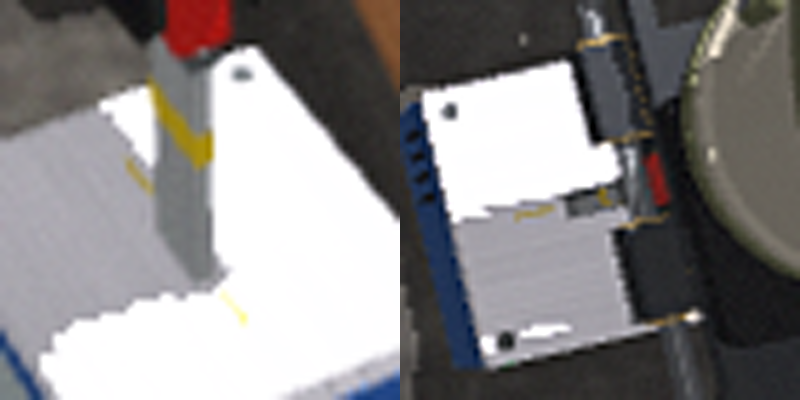

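Tip has entered the slot (side crop (205,280), in line with both yellow lines) without contact force. Continue down.

Request:
servo_tool --increments "0 0.005 0 0 0.005;0 0 0 0 0.005;0 0 0 0 0.005;0 0.005 0 0 0.005;0 0 0 0 0.005;0 0 0 0 0.005;0 0.005 0 0 0.005;0 0 0 0 0.005;0 0 0 0 0.005;0 0.005 0 0 0.005;0 0 0 0 0.005;0 0 0 0 0.005"

```text
time: 12.53
ee_pos: [486.2, -33.6, 144.7]
tcp_rot: [0.55, -0.445, 0.449, -0.546]
force: [-0.4, 0.8, -0.2]
opening: 15.9
```

```bash
python3 -c "
from s import *
s=optics.get_image('side');meas(s,92,130,(484.9,-35.9));st();print(bot.observe()['torque'])"
```

```text
z92 n30 a(pct) [-3.2 -2.5  1. ] b [-11.3  -3.6  11.3]
z100 n29 a(pct) [-3.2 -2.6  1.2] b [-10.9  -2.9  10.9]
z108 n31 a(pct) [-3.5 -2.5  0.7] b [-11.4  -3.5  11.6]
z116 n34 a(pct) [-3.4 -2.5  1.3] b [-11.   -4.2  10.6]
z124 n21 a(pct) [-3.4 -2.5  1.4] b [-10.9  -7.    8.4]
t 12.5833 p [486.1 -33.6 144.5] zang 11.59 y [ 0.002 -0.008 -1.   ] F [-0.5  0.6 -1.8] open 15.629682540325877 q [-0.61  0.08  0.62  1.95 -0.04  1.13  0.22]
[-0.06518613  0.10716182 -0.00304523]
```

Request:
servo_tool --increments "0 0.005 0 0 0.005;0 0 0 0 0.005;0 0 0 0 0.005;0 0.005 0 0 0.005;0 0 0 0 0.005;0 0 0 0 0.005;0 0.004 0 0 0.005;0 0 0 0 0.005;0 0 0 0 0.005;0 0.003 0 0 0.005;0 0 0 0 0.005;0 0 0 0 0.005"

```text
time: 13.58
ee_pos: [486.3, -33.7, 125.9]
tcp_rot: [0.55, -0.445, 0.449, -0.546]
force: [0.2, 0.1, -0.7]
opening: 16.0
```

```bash
python3 -c "
from s import *
s=optics.get_image('side');meas(s,92,130,(484.9,-35.9));st();I=s['image']
cv2.imwrite('pics/g.png',cv2.resize(I[240:300,300:360],(600,600),interpolation=cv2.INTER_CUBIC)[...,::-1])
H=cv2.cvtColor(I,cv2.COLOR_RGB2HSV);P=pts(s)
m=(H[...,0]>18)&(H[...,0]<36)&(H[...,1]>150);m[:240]=0;m[300:]=0;m[:,:312]=0;m[:,340:]=0
v,u=np.nonzero(m);print(len(u),np.c_[u,v,P[m][:,2].round(1)].tolist())"
```

```text
z92 n33 a(pct) [-3.3 -2.5  1.9] b [-11.4  -6.   11.5]
z100 n31 a(pct) [-3.3 -2.5  0.8] b [-11.4  -3.4  10.3]
z108 n13 a(pct) [-3.9 -2.2  2.5] b [-11.8  -9.5   5.7]
z116 n23 a(pct) [-7.5 -1.4  5. ] b [-12.9 -10.8  -6.4]
z124 n41 a(pct) [-14.   -2.2  14.7] b [-12.7  -9.5  -6.2]
t 13.6333 p [486.2 -33.7 125.8] zang 11.59 y [ 0.002 -0.008 -1.   ] F [-0.7 -0.1 -0.7] open 16.09421899952077 q [-0.61  0.11  0.62  1.97 -0.06  1.08  0.24]
32 [[312.0, 240.0, 209.8], [312.0, 241.0, 206.9], [323.0, 271.0, 90.8], [323.0, 272.0, 85.5], [324.0, 272.0, 90.0], [323.0, 273.0, 85.3], [324.0, 273.0, 89.1], [325.0, 273.0, 91.8], [324.0, 274.0, 85.9], [325.0, 274.0, 88.9], [325.0, 275.0, 87.4], [326.0, 275.0, 91.6], [325.0, 276.0, 84.8], [326.0, 276.0, 87.2], [327.0, 276.0, 90.4], [326.0, 277.0, 85.8], [327.0, 277.0, 89.6], [328.0, 277.0, 92.2], [327.0, 278.0, 86.1], [328.0, 278.0, 88.8], [331.0, 278.0, 91.1], [328.0, 279.0, 86.8], [329.0, 279.0, 90.9], [330.0, 279.0, 90.2], [331.0, 279.0, 89.3], [328.0, 280.0, 84.9], [329.0, 280.0, 89.0], [330.0, 280.0, 88.4], [331.0, 280.0, 86.7], [329.0, 281.0, 86.4], [330.0, 281.0, 86.2], [331.0, 281.0, 84.5]]
```

View pics/g.png

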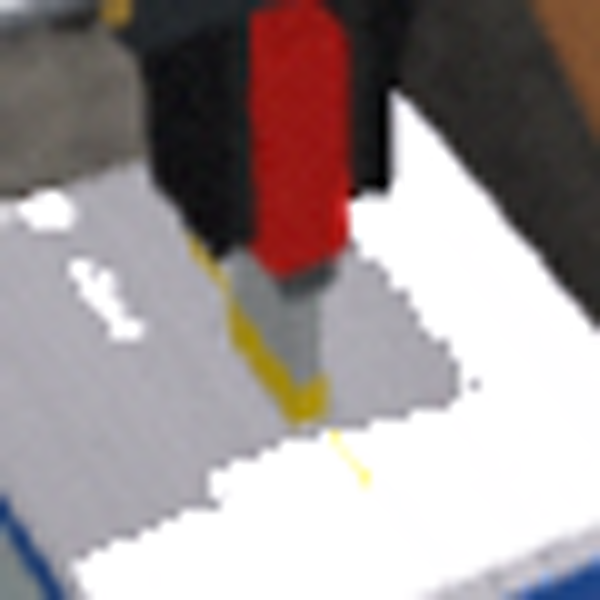

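Band's top edge shows about 6–7 mm above the lid at crop (300,385), its lower part is in the slot; down about 2 mm more.

Request:
servo_tool --increments "0 0.0018 0 0 0.005;0 0 0 0 0.005;0 0 0 0 0.005;0 0 0 0 0.005;0 0 0 0 0.005"

```text
time: 14.05
ee_pos: [486.3, -33.7, 124.0]
tcp_rot: [0.55, -0.445, 0.449, -0.546]
force: [0.6, -0.5, -1.8]
opening: 15.6
```

```bash
python3 -c "
from s import *
for i in range(3): s=optics.get_image('side');st()
meas(s,92,115,(484.9,-35.9));I=s['image'];H=cv2.cvtColor(I,cv2.COLOR_RGB2HSV);P=pts(s)
m=(H[...,0]>18)&(H[...,0]<36)&(H[...,1]>150);m[:262]=0;m[300:]=0;m[:,:321]=0;m[:,334:]=0
z=P[m][:,2];print(len(z),np.percentile(z,[5,50,90,100]))
l=(I.min(2)>140)&(abs(P[...,2]-86)<5);l[:262]=0;l[300:]=0;l[:,:315]=0;l[:,345:]=0;print('lid z',np.median(P[l][:,2]),l.sum())
t=bot.observe();print(t['joint_vel'],t['torque'])"
```

```text
t 14.1 p [486.3 -33.7 124. ] zang 11.59 y [ 0.002 -0.008 -1.   ] F [ 0.3  0.7 -1.3] open 16.08232428089917 q [-0.61  0.11  0.62  1.97 -0.06  1.08  0.24]
t 14.15 p [486.3 -33.7 123.9] zang 11.59 y [ 0.002 -0.008 -1.   ] F [-0.2  0.9 -0.3] open 15.79319176905674 q [-0.61  0.11  0.62  1.97 -0.06  1.08  0.24]
t 14.2 p [486.3 -33.7 124. ] zang 11.59 y [ 0.002 -0.007 -1.   ] F [ 0.4  1.3 -1.5] open 15.74142993942283 q [-0.61  0.11  0.62  1.97 -0.06  1.08  0.24]
z92 n26 a(pct) [-3.  -2.3  1.2] b [-11.1  -2.6  12.4]
z100 n33 a(pct) [-3.3 -2.2  0.9] b [-11.3  -5.2   9.1]
z108 n10 a(pct) [-4.5 -1.9  2.7] b [-11.7 -10.2   1.4]
22 [83.57514407 86.47999138 89.77596774 90.91373879]
lid z 85.49555967651759 923
[ 0.00218582 -0.00139175  0.00030924 -0.00031246 -0.0010198  -0.00069432
  0.00073068] [-0.05490672  0.05180518 -0.01402893]
```

```bash
python3 -c "
from h import *
bot.job_done();st()"
```

```text
the job is handed in; nothing more can be done
the job is handed in; nothing more can be done
```

I took the red-handled blade from the rack's middle slot and carried it over the green blade. I then lowered it tip down into the gauge box slot in small steps and handed the job in at about 14 s, still holding it by the handle. The hand-in reports no verdict.

My last checks, just before handing in:
- **Depth:** the lid's top face is in the yellow band, with the band's centre about 0.5–0.8 mm above it. The side camera and the arm's own height reading agree.
- **Position in the slot:** the blade was centred to about 0.3 mm by the side camera. The measured tool position differed by about 1 mm, which is within calibration.
- **Attitude:** the tool was tilted about 0.008 rad from vertical, and the blade matched the box's direction to about 0.1°.
- **Contact:** the force on the tool stayed at 1–2 N, including noise and the blade's own weight. I saw no sign of it pressing on the box.
- **Grip and stillness:** gripped at 25 N with the fingers 16 mm apart, and the arm at rest.

Two checks were incomplete. The top view was partly blocked by the arm during the insertion, so I relied on the side camera. I did not measure the other blades, tin, loupe or screwdriver again at the end; I saw no contact with any of them.

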